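# Steam off the waffle warmer

## Task

Let the steam out of the waffle warmer. With its lid still shut, slide the vent slide along its track until it is level with the setting clip beside it; then lift the spring-closed lid by its bar until it lines up with the set arm at its side, and finish still holding it steady there, because it snaps shut when let go. Leave the clip, the set arm and the things standing round about as they are.

Things in the scene. Friction and masses are not known exactly. Their poses are not given: they have to be found in the camera images.
- warmer: The waffle warmer, a steel box fixed to the table, 160 deep (x) by 200 wide (y) by 107 mm high with the lid shut. Origin: centre of its underside, on the table; x points away from the robot to the lid's hinge, y left, z up; turned up to 13 degrees. On its right (-y) a lower vent box, deck 50 mm high, from x -80 to +65 and y -101 to -185 mm.
- lid (a joint): Lid angle in rad, 0 shut, positive opening (front edge rises), up to 1.1. A spring (0.5 N m/rad, about 0.3 N m already when shut) and the lid's weight (about 0.4 kg) pull it shut: lifting at the bar takes 3 to 6 N. It does not stay open by itself.
- lid_hinge (a point): Point on the lid's hinge axis, in the middle of its width, at the rear edge of the box 100 mm above the table; the axis is the warmer's y. In the warmer's frame [84, 0, 100] mm. x, y, z axes turn with the lid (as the warmer's when shut).
- lid_bar (a point): The lid's lifting bar: a round black sleeve 16 mm in diameter, 84 mm long along the warmer's y, on two rods 110 mm apart from the lid's front edge. The point: middle of the sleeve's axis, 215 mm in front of the hinge axis and, lid shut, 100 mm above the table; the gap between sleeve and lid edge is 41 mm, open above and below. Axes turn with the lid.
- lid_corner (a point): The lid's front left corner, at mid-thickness of the 14 mm lid, 166 mm in front of the hinge axis. Axes turn with the lid.
- set_arm (a joint): Angle in rad of the set arm, with the same zero, axis and sense as the lid's angle: when both are equal, the lid is in line with the arm. Between 0.30 and 0.65; it is clamped and must stay.
- set_end (a point): Point near the free end of the set arm, a dark steel strip 190 x 14 x 3 mm that turns on the hinge axis 8 mm outside the lid's left edge and slants up beside it; its end is bent outwards. The point is 166 mm from the hinge axis, so it is 8 mm to the left of the lid's corner when they line up. Axes turn with the arm.
- vent_slide (a joint): Position of the vent slide in m along the warmer's x, 0 at the robot's end of its track, up to 0.11 at the far end. It stays where it is left; moving it takes about 2 N. It starts within 0.025 of the robot's end.
- slide_top (a point): Centre of the top of the vent slide's black cap, 12 mm along the track by 24 mm across, its top 77.5 mm above the table and 27 mm above the deck, underside of the cap 57 mm above the table. In the warmer's frame at y -138 mm, x -65 mm when the joint reads 0.
- set_clip (a joint): Position in m of the setting clip, with the same zero and sense as the vent slide's: when both are equal they are level. Between 0.055 and 0.10; it must stay.
- clip_top (a point): Centre of the top of the setting clip, a black block 10 x 10 x 9 mm on a thin rail to the right of the track, 32 mm from the track's middle line, with a small nose pointing at the track; its top is 59.5 mm above the table. Axes as the warmer's.
- jar: A bystander: screw-lidded glass jar, 66 mm across, 84 mm high, right of the warmer. Origin: centre of its underside (so for all the bystanders).
- tape: A bystander: roll of tape lying flat, 102 mm across, 25 mm high, right of the warmer near the table's front.
- marker: A bystander: marker pen, 135 mm long, 16 mm thick, lying on the table in front of the warmer.
- timer: A bystander: round bake timer, 62 mm across, 34 mm high, left of the warmer.
- tub: A bystander: oblong tub, 96 x 137 x 53 mm, left of the warmer.
- scraper: A bystander: flat dough scraper, 88 x 120 x 14 mm, at the left near the table's front.
- cup: A bystander: steel cup, 76 mm across, 102 mm high, behind the warmer.

How it is judged:
On the way:
1. with the lid shut, the vent slide is level with the setting clip (within 5 mm) (x of slide_top in the frame of clip_top between -0.005 and 0.005 m and value of joint lid below 0.08 rad), for 0.3 s.
At the end, for the whole second after the job is handed in: The fingers hold the lid by its bar (more than 1.5 N on the lid, tool point within 65 mm of the middle of the bar), the lid is still (under 0.05 rad/s) and in line with the set arm within 0.06 rad (about 10 mm at the lid's corner), and the vent slide is still level with the setting clip within 5 mm (angle between the x axis of lid_corner and the x axis of set_end, either way round below 0.06 rad and velocity of joint lid between -0.05 and 0.05 rad/s and contact force between lid and the fingers above 1.5 N and distance between the grasp point and lid_bar below 0.065 m and x of slide_top in the frame of clip_top between -0.005 and 0.005 m); the arm keeps its last pose, push and grip.
It fails at once if the setting clip is shifted by more than 4 mm (distance of clip_top from where it was at the start of the episode above 0.004 m).
It fails at once if the set arm is pushed out of its setting (more than 6 mm at its end) (distance of set_end from where it was at the start of the episode above 0.006 m).
It fails at once if one of the things standing round about is pushed away (more than 30 mm) (distance of any of jar, tape, marker, timer, tub, scraper, cup from where it was at the start of the episode above 0.03 m).
It also fails if it takes over 48 s, if anything falls off the work surface, if the arm or the gripper's body presses on something with over 40 N, if the wrist force passes 120 N, or if a joint passes its speed limit or range.

## Robot

A 6-joint arm with a two-finger parallel gripper is mounted at the origin on a cart in front of the work surface, level with it; the furniture and walls round the work are solid. World frame = base frame: x ahead of the robot, y to its left, z up, the work surface at z = 0. Lengths are in m, angles in rad, forces in N, time in s.
With the tool pointing down it reaches from about 0.3 to 0.85 m from the base axis. Payload 4.2 kg.
Tool frame: the origin (TCP) lies between the finger pads, 19 mm behind the fingertips; this is the grasp point; z points along the fingers, y is the line along which they close (so a half turn about z gives the same grasp; the last joint's range is limited). The gripper opens to 91 mm and grips with 3 to 60 N. Pads are 32 mm wide; open, the fingers measure 118 mm over their backs; the gripper's body (76 mm by 178 mm) begins 60 mm behind the grasp point.
Start: joints at [1.186, 0.32, 1.565, -0, 1.257, -0.02], TCP at [0.205, 0.537, 0.233] pointing down, gripper open.
Joint ranges: [-3.11, 3.11], [-0.84, 2.01], [0.21, 2.61], [-1.34, 4.49], [0.05, 2.63], [-2.56, 2.56]. Speed limits (rad/s): [2.57, 2.57, 3.14, 3.14, 3.14, 3.14].

## Interface

Orientations are given as a unit quaternion [w, x, y, z].
In Python, from station import r gives the robot as it stands.
- The arm moves only by the tool move_arm, never from a script. Its argument "rows" is text: rows parted by semicolons, each of 6 numbers parted by spaces: the shift along the tool's x, y, z scaled (see below), then the turn, a rotation vector about the tool's x, y, z scaled (see below). In form: tx ty tz wx wy wz; .... A call has 1 to 20 rows; each row is the pose to reach, as a shift and turn from the pose commanded when the call began, along the tool's axes at that moment; what a row does not reach only later rows make up. The controller multiplies each number of a shift by 0.1 m and each number of a turn by 120 degrees. A row lasts 1/12 s, in which the tool goes at most 41.7 mm and 7.16 degrees, less where a joint would pass 70% of its speed; a pose out of reach is approached as far as the arm can. A call with a number of a shift or a turn outside -1 to 1 is refused whole. A call with a gripper value outside its range is refused whole. "gripper" is the closure, from -1 (fully open) to 1 (shut), set as the call begins (left out, the last holds). The fingers move at their own pace and stop on an object; "grip_force" is the grip in N (left out, the last holds). Time passes only in rows, so rows that repeat a pose let the fingers close. It gives the time, the measured TCP pose, the force, the opening and the grip force at its end, in the units of the state.
- r.sense(): the state, without advancing time (a new reading comes with each control period).
- r.snapshot(name): name is "side" or "top" or "wrist"; returns (picture, depth): 384x512x3 uint8, red, green, blue; 384x512 float32, m along the optical axis (not along the pixel's ray), 0 where there is no reading.
- r.get_calibration(name): a dict with "camera_matrix" (3x3 intrinsics, pixels), "position" and "rotation" of the camera in the world. Camera axes: x right, y down, z forward; pixel columns grow to the right and rows downward; lengths in m; the calibration is good to about 2 mm. A picture is of the moment at which its call begins: read the wrist's pose just before it. get_calibration takes no time and is no camera call; for the wrist camera it gives the pose at the moment of the call.
- r.finish_job(): hands the job in; it is judged then, once.
The state is a dict: "t": time; "qpos": joint angles; "dq": joint speeds; "effort": joint torques, N m; "position": TCP position; "tcp_rot": TCP orientation; "contact_force": force on the tool from outside, world axes, zero at the start; "ft_torque": the same for the moment, N m; "opening": finger opening in m; "gripper_force": force on a finger pad.
Only numpy, scipy, OpenCV 4.12 (cv2) and the standard library are available. Lean on these libraries where they do the work, as an engineer would, in place of code of your own. Each camera call takes 0.05 s, during which the arm holds its last target. There are 200 camera calls.

## Working session

There is one attempt and no reset: what is moved stays moved. The work goes in short steps, Python scripts to look and compute and a tool call to move; the robot and the scene stay as the last step left them, time stands still between calls to the robot, and variables do not carry over. Pictures are saved under pics/ and viewed, at most 10 in all, crops included, and the job is handed in when it is done.

Besides the shell and the picture viewer there is one more tool, called after "Emit:" by a JSON object that holds its "fn" and its "kwargs", one argument or row to a line. move_arm: Moves the arm, as the interface text tells. Shifts and turns lie within -1 to 1; 1 stands for 0.1 m of shift or 120 degrees of turn. Its arguments: {"type":"object","properties":{"rows":{"type":"string"},"gripper":{"type":"number"},"grip_force":{"type":"number"}},"required":["rows"]}

```bash
mkdir -p pics; ls; python3 - <<'E'
from station import r
import cv2,numpy as np
s=r.sense();print(s)
for n in("side","top"):
    p,d=r.snapshot(n);np.savez(n+"0",p=p,d=d);cv2.imwrite(f"pics/{n}0.png",p[:,:,::-1])
    c=r.get_calibration(n);print(n,c)
E
```

```text
pics
{'t': 0.0, 'qpos': array([ 1.18600483e+00,  3.20296751e-01,  1.56564610e+00, -5.16882027e-05,
        1.25739992e+00, -1.99820528e-02]), 'dq': array([-0.00083653,  0.00099693,  0.00137526, -0.0017486 , -0.00053637,
       -0.0008314 ]), 'effort': array([-1.98469497e-03, -4.12445247e+01, -2.31977338e+01,  7.24738603e-02,
        4.56759240e-02, -1.47318906e-04]), 'position': array([0.20497488, 0.53673193, 0.23193025]), 'tcp_rot': array([-1.51817223e-04,  1.81387000e-01,  9.83411404e-01, -8.62139370e-04]), 'contact_force': array([0.14294406, 1.30594475, 0.08754941]), 'ft_torque': array([ 0.00781285, -0.04926766,  0.03399041]), 'gripper_force': 0.0, 'opening': 0.09114081060144193}
side {'camera_matrix': array([[364.87321347,   0.        , 257.12769797],
       [  0.        , 364.87321347, 192.64300035],
       [  0.        ,   0.        ,   1.        ]]), 'position': array([ 0.46100976, -0.98550092,  0.77598774]), 'rotation': array([-0.45051364,  0.89025348, -0.06253503,  0.02399103])}
top {'camera_matrix': array([[398.09057868,   0.        , 256.13306751],
       [  0.        , 398.09057868, 196.94276835],
       [  0.        ,   0.        ,   1.        ]]), 'position': array([ 0.48321357, -0.07121978,  1.23638445]), 'rotation': array([-0.02283751,  0.70882285, -0.70458542,  0.02465751])}
```

View pics/top0.png

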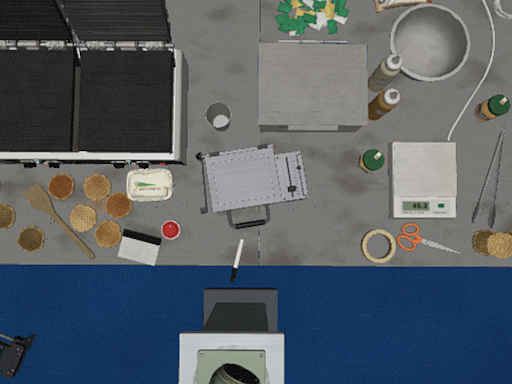

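View pics/side0.png

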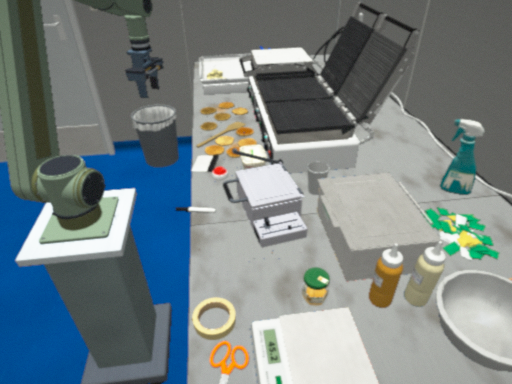

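The top view shows the warmer at about (240,180), its vent box at (290,175) and the bar at (250,223). Next I'll enlarge both views.

```bash
cat > h.py <<'E'
import numpy as np,cv2
from scipy.spatial.transform import Rotation as R
def ray(c,uv):
    d=np.linalg.inv(c['camera_matrix'])@[uv[0],uv[1],1]
    q=c['rotation'];return R.from_quat([q[1],q[2],q[3],q[0]]).as_matrix()@d
def atz(c,uv,z):
    d=ray(c,uv);return c['position']+d*(z-c['position'][2])/d[2]
def atd(c,uv,dep): return c['position']+ray(c,uv)*dep
def proj(c,P):
    q=c['rotation'];p=R.from_quat([q[1],q[2],q[3],q[0]]).inv().apply(np.atleast_2d(P)-c['position'])
    k=(c['camera_matrix']@p.T).T;return k[:,:2]/k[:,2:]
def crop(img,x0,y0,x1,y1,s,name):
    cv2.imwrite(name,cv2.resize(img[y0:y1,x0:x1,::-1],None,fx=s,fy=s,interpolation=cv2.INTER_CUBIC))
E
python3 - <<'E'
from h import *
p=np.load('top0.npz')['p'];crop(p,192,138,318,235,6,'pics/tc.png')
p=np.load('side0.npz')['p'];crop(p,215,155,315,245,6,'pics/sc.png')
E
```

```text
(no output)
```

View pics/tc.png

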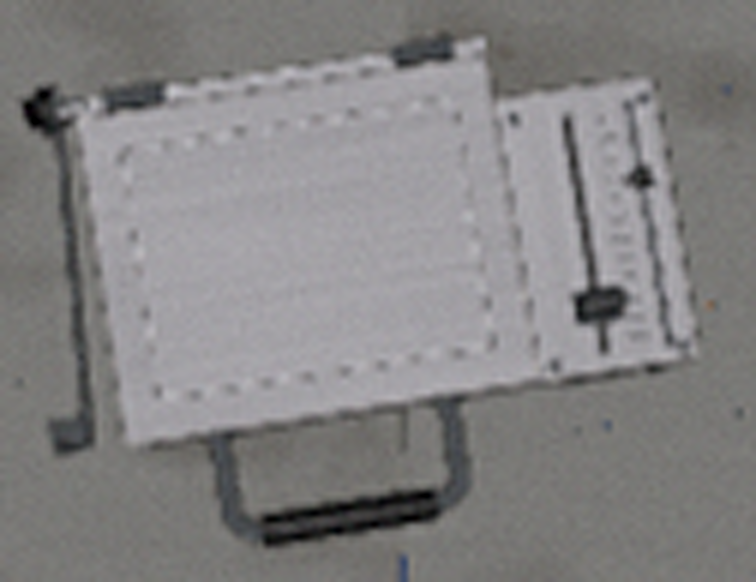

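View pics/sc.png

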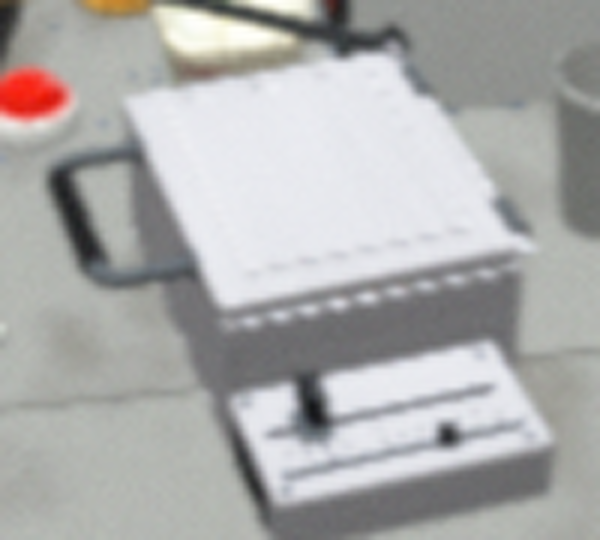

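Top crop: cap at (600,304), clip at (640,178), sleeve from (264,530) to (438,505), set arm end at (88,425). In the side crop the set arm runs off the top edge, so I need a wider crop there.

```bash
cat > fit.py <<'E'
from h import *
from scipy.optimize import least_squares
from station import r
ct=r.get_calibration('top');cs=r.get_calibration('side')
f=lambda x,y:((x+.5)/6-.5+192,(y+.5)/6-.5+138)
obs=[((655,80),(65,-185,50)),((697,354),(-80,-185,50)),((351,518),(-131,0,100)),((264,530),(-131,42,100)),((438,505),(-131,-42,100))]
def W(p,P): P=np.array(P,float)/1000; c,s=np.cos(p[2]),np.sin(p[2]); return np.array([p[0]+c*P[0]-s*P[1],p[1]+s*P[0]+c*P[1],P[2]])
def res(p): return np.concatenate([proj(ct,W(p,P))[0]-f(*o) for o,P in obs])
def inv(p,Q): c,s=np.cos(p[2]),np.sin(p[2]);d=Q[:2]-p[:2];return np.array([c*d[0]+s*d[1],-s*d[0]+c*d[1],Q[2]])
E
python3 - <<'E'
from fit import *
s=least_squares(res,[.5,0,.1]);p=s.x;print(p,np.degrees(p[2]),s.fun.round(2))
np.save('pose',p)
sl=inv(p,atz(ct,f(600,303),.0775));cl=inv(p,atz(ct,f(641,178),.0595));print('slide',sl,sl[0]+.065,'clip',cl,cl[0]+.065)
z=np.load('top0.npz')['d'];
for u in [(88,425),(85,400),(80,350),(70,437),(60,437)]:
    a=f(*u);i=int(round(a[1]));j=int(round(a[0]));print(u,z[i-1:i+2,j-1:j+2].round(3).tolist(),inv(p,atd(ct,a,z[i,j])))
for a in(.3,.4,.5,.6): print(a,proj(cs,W(p,(84-166*np.cos(a),109,100+166*np.sin(a)))),proj(ct,W(p,(84-166*np.cos(a),109,100+166*np.sin(a)))))
P=np.load('side0.npz')['p'];crop(P,220,130,295,180,10,'pics/sa.png')
# side check of slide/clip
print(proj(cs,W(p,(sl[0]*1e3,-138,77.5))),proj(cs,W(p,(cl[0]*1e3,-170,59.5))))
E
```

```text
[ 0.6117659  -0.03524545  0.1629633 ] 9.337109236774376 [-0.11 -1.04  0.84  0.75 -0.23  0.03 -0.3   0.34 -0.17 -0.12]
slide [-0.04673925 -0.13641193  0.0775    ] 0.018260749145425192 clip [ 0.01288386 -0.16852546  0.0595    ] 0.07788386166910818
(88, 425) [[1.059999942779541, 1.0570000410079956, 1.0729999542236328], [1.0570000410079956, 1.0609999895095825, 1.065999984741211], [1.055999994277954, 1.055999994277954, 1.062999963760376]] [-0.07213419  0.10742326  0.17514825]
(85, 400) [[1.2389999628067017, 1.062000036239624, 1.2400000095367432], [1.2400000095367432, 1.065000057220459, 1.2419999837875366], [1.2380000352859497, 1.059000015258789, 1.2380000352859497]] [-0.06075181  0.10739467  0.17252209]
(80, 350) [[1.2400000095367432, 1.0779999494552612, 1.090000033378601], [1.2359999418258667, 1.0750000476837158, 1.0870000123977661], [0.0, 1.0750000476837158, 1.0829999446868896]] [-0.03750241  0.10732511  0.16342746]
(70, 437) [[0.0, 1.062000036239624, 1.0540000200271606], [1.059999942779541, 1.0549999475479126, 1.0540000200271606], [1.0549999475479126, 1.059999942779541, 1.0609999895095825]] [-0.07644626  0.11543889  0.18056542]
(60, 437) [[1.059000015258789, 0.0, 1.062000036239624], [1.0570000410079956, 1.059999942779541, 1.0549999475479126], [1.055999994277954, 1.0549999475479126, 1.059999942779541]] [-0.07553014  0.12033444  0.17638075]
0.3 [[235.60941247 158.47436624]] [[206.97985508 209.75997048]]
0.4 [[237.05035058 154.13371557]] [[205.96941254 207.47041614]]
0.5 [[238.96936828 149.83452463]] [[204.87539006 204.55888412]]
0.6 [[241.35208525 145.62915655]] [[203.70805033 201.03617061]]
[[266.72369815 219.26862836]] [[289.42560613 226.63724697]]
```

View pics/sa.png

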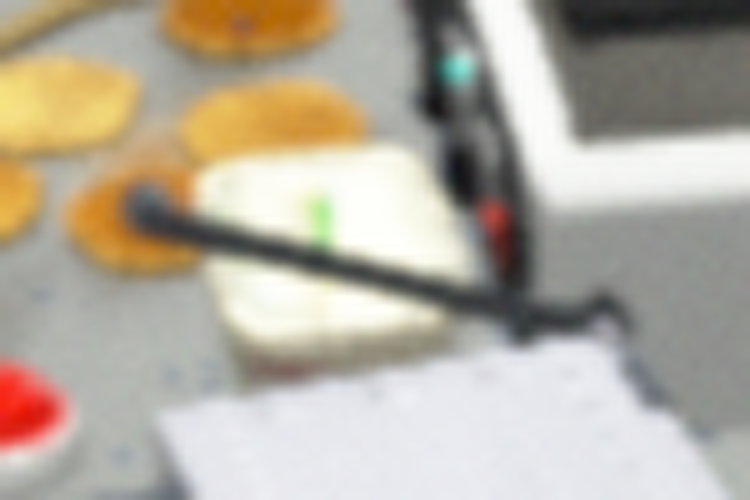

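The side view puts the set arm's centreline at crop points (200,232), (330,262) and (450,292). Now I'll fit its angle and work out the first move.

```bash
cat > plan.py <<'E'
from fit import *
p=np.load('pose.npy')
def M(q): return R.from_quat([q[1],q[2],q[3],q[0]])
def goal(P,th=0):  # tool y=warmer x, x=warmer y, z down, tilted th about warmer y
    Rw=R.from_euler('z',p[2])*R.from_euler('y',th)*R.from_matrix(np.array([[0,1,0],[1,0,0],[0,0,-1]]).T)
    return W(p,P),Rw
def delta(P,th=0):
    s=r.sense();Rc=M(s['tcp_rot']);t,Rg=goal(P,th)
    return Rc.inv().apply(t-s['position'])/.1,(Rc.inv()*Rg).as_rotvec()/np.radians(120)
E
python3 - <<'E'
from plan import *
ob=np.array([(200,232),(330,262),(450,292)])/10-.45+[220,130]
def pts(a):
    e=np.linspace(0,180,60);return proj(cs,[W(p,(84-x*np.cos(a),109,100+x*np.sin(a))) for x in e])
for a in np.arange(.38,.52,.02):
    q=pts(a);print(round(a,2),[round(float(np.interp(-o[0],-q[:,0],q[:,1])-o[1]),2) for o in ob])
print(r.sense()['t'],W(p,(-47,-138,160)),delta((-47,-138,160)))
E
```

```text
0.38 [2.78, 2.23, 1.49]
0.4 [1.91, 1.63, 1.15]
0.42 [1.02, 1.03, 0.81]
0.44 [0.11, 0.41, 0.46]
0.46 [-0.82, -0.22, 0.1]
0.48 [-1.76, -0.86, -0.26]
0.5 [-2.73, -1.52, -0.63]
0.52 [-3.72, -2.19, -1.01]
0.1 [ 0.58777813 -0.17904249  0.16      ] (array([-6.12973039, -5.32018068,  0.72832121]), array([-6.62137013e-04,  3.74822956e-04,  4.97994525e-01]))
```

Both views agree on a set arm angle of about 0.44–0.45. First I turn the tool.

Emit:
{"fn": "move_arm", "kwargs": {
  "rows": "-1 -0.87 0 0 0 0.498;-1 -0.87 0 0 0 0.498;-1 -0.87 0 0 0 0.498;-1 -0.87 0 0 0 0.498;-1 -0.87 0 0 0 0.498;-1 -0.87 0 0 0 0.498;-1 -0.87 0 0 0 0.498;-1 -0.87 0 0 0 0.498;-1 -0.87 0 0 0 0.498",
  "gripper": -0.1
}}

```text
t: 0.85
position: [0.2674, 0.4199, 0.2324]
tcp_rot: [0.0, 0.649, 0.761, -0.0]
contact_force: [0.3, -0.7, -0.8]
opening: 0.0505
gripper_force: 0.0
```

```bash
python3 -c "
from plan import *
print(r.sense()['t'],r.sense()['position'],r.sense()['opening'],delta((-47,-138,170)))"
```

```text
0.85 [0.2674452  0.41989331 0.23240585] 0.05046931646637626 (array([-6.4180631 ,  2.22245961,  0.62635184]), array([-0.00025698,  0.00025869, -0.00245026]))
```

Emit:
{"fn": "move_arm", "kwargs": {
  "rows": "-1 0.34 0 0 0 0;-1 0.34 0 0 0 0;-1 0.34 0 0 0 0"
}}

```text
t: 1.1
position: [0.3177, 0.3242, 0.2322]
tcp_rot: [0.001, 0.647, 0.762, -0.001]
contact_force: [-0.1, -0.6, 0.6]
opening: 0.0501
gripper_force: 0.0
```

Emit:
{"fn": "move_arm", "kwargs": {
  "rows": "-1 0.34 0 0 0 0;-1 0.34 0 0 0 0;-1 0.34 0 0 0 0"
}}

```text
t: 1.35
position: [0.3678, 0.2307, 0.2325]
tcp_rot: [0.001, 0.648, 0.762, -0.001]
contact_force: [0.8, 0.0, 0.4]
opening: 0.0501
gripper_force: 0.0
```

Emit:
{"fn": "move_arm", "kwargs": {
  "rows": "-1 0.34 0 0 0 0;-1 0.34 0 0 0 0;-1 0.34 0 0 0 0"
}}

```text
t: 1.6
position: [0.4179, 0.1376, 0.2326]
tcp_rot: [0.001, 0.648, 0.762, -0.0]
contact_force: [-0.7, -0.1, -0.3]
opening: 0.0504
gripper_force: 0.0
```

Emit:
{"fn": "move_arm", "kwargs": {
  "rows": "-1 0.34 0 0 0 0;-1 0.34 0 0 0 0;-1 0.34 0 0 0 0"
}}

```text
t: 1.85
position: [0.4679, 0.0443, 0.2325]
tcp_rot: [0.001, 0.648, 0.762, -0.0]
contact_force: [1.1, 0.5, -0.1]
opening: 0.0502
gripper_force: 0.0
```

Emit:
{"fn": "move_arm", "kwargs": {
  "rows": "-1 0.34 0 0 0 0;-1 0.34 0 0 0 0;-1 0.34 0 0 0 0"
}}

```text
t: 2.1
position: [0.5179, -0.0491, 0.2323]
tcp_rot: [0.001, 0.648, 0.762, -0.0]
contact_force: [0.5, -0.3, -0.5]
opening: 0.0505
gripper_force: 0.0
```

Emit:
{"fn": "move_arm", "kwargs": {
  "rows": "-1 0.34 0 0 0 0;-1 0.34 0 0 0 0;-1 0.34 0 0 0 0;-1 0.34 0 0 0 0"
}}

```text
t: 2.43
position: [0.5679, -0.1429, 0.2316]
tcp_rot: [0.001, 0.649, 0.761, -0.001]
contact_force: [-0.4, -0.3, -0.1]
opening: 0.0502
gripper_force: 0.0
```

```bash
python3 - <<'E'
from plan import *
s=r.sense();print(s['t'],s['position'],delta((-47,-138,170)))
c=r.get_calibration('wrist');P,d=r.snapshot('wrist');np.savez('w1',p=P,d=d);import pickle;pickle.dump(c,open('w1.pkl','wb'))
cv2.imwrite('pics/w1.png',P[:,:,::-1]);print(c)
print(proj(c,[W(p,(-47,-138,77.5)),W(p,(13,-170,59.5)),W(p,(-80,-185,50)),W(p,(65,-185,50)),W(p,(-131,0,100))]))
E
```

```text
2.4333 [ 0.56789809 -0.14289102  0.23158487] (array([-0.38744086,  0.13908179,  0.61646566]), array([-6.96837421e-06,  7.61352401e-04, -1.91802017e-03]))
{'camera_matrix': array([[277.12982655,   0.        , 257.40521768],
       [  0.        , 277.12982655, 190.84924352],
       [  0.        ,   0.        ,   1.        ]]), 'position': array([ 0.55596597, -0.06584809,  0.38334372]), 'rotation': array([0.14019715, 0.98691175, 0.07899889, 0.01044672])}
[[269.20762361 213.83485853]
 [315.64003594 232.23523151]
 [243.08605792 239.81759864]
 [353.02070921 239.54953457]
 [183.95681415  87.89355801]]
```

View pics/w1.png

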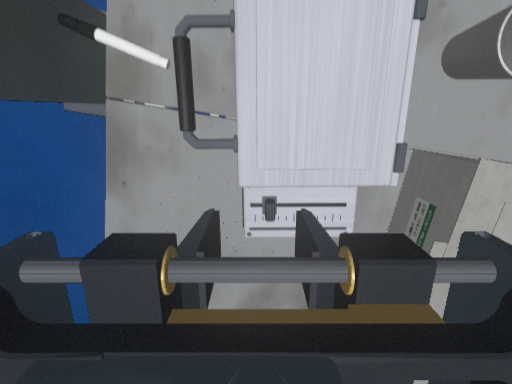

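The wrist view shows the cap at (269,208), which matches the estimate to about 4 mm across the track. The clip is hidden by a finger. I'll go down over the cap with the tips about 62 mm high.

Emit:
{"fn": "move_arm", "kwargs": {
  "rows": "-0.37 0.14 0.6 0 0 0;-0.37 0.14 0.6 0 0 0;-0.37 0.14 0.6 0 0 0;-0.37 0.14 0.9 0 0 0;-0.37 0.14 0.9 0 0 0"
}}

```text
t: 2.9
position: [0.5829, -0.1709, 0.1391]
tcp_rot: [-0.004, 0.647, 0.762, -0.001]
contact_force: [-0.8, 0.2, -0.5]
opening: 0.0505
gripper_force: 0.0
```

```bash
python3 - <<'E'
from plan import *
s=r.sense();print(s['t'],s['position'],delta((-47,-136.5,80)))
E
```

```text
2.9 [ 0.58285649 -0.17085965  0.13905897] (array([-0.07657409,  0.03993242,  0.58993155]), array([-0.00379178, -0.00228361,  0.00027616]))
```

Emit:
{"fn": "move_arm", "kwargs": {
  "rows": "0 0 0.2 0 0 0;0 0 0.4 0 0 0;0 0 0.58 0 0 0;0 0 0.58 0 0 0;0 0 0.58 0 0 0"
}}

```text
t: 3.32
position: [0.5857, -0.1719, 0.0857]
tcp_rot: [-0.0, 0.647, 0.763, -0.0]
contact_force: [-0.7, -0.1, 0.7]
opening: 0.0505
gripper_force: 0.0
```

```bash
python3 - <<'E'
from plan import *
s=r.sense();print(s['t'],s['position'],s['contact_force'],delta((-47,-136.5,80)))
E
```

```text
3.3167 [ 0.58572371 -0.17188782  0.08569261] [-0.68198562 -0.13444976  0.67577067] (array([-0.05898069,  0.00864341,  0.05687869]), array([-0.00029781, -0.00034025,  0.00045496]))
```

Emit:
{"fn": "move_arm", "kwargs": {
  "rows": "-0.05 0.01 0.04 0 0 0;-0.05 0.01 0.04 0 0 0;-0.05 0.01 0.04 0 0 0"
}}

```text
t: 3.57
position: [0.5885, -0.178, 0.082]
tcp_rot: [0.001, 0.647, 0.762, 0.0]
contact_force: [0.3, -0.3, -0.0]
opening: 0.0505
gripper_force: 0.0
```

Emit:
{"fn": "move_arm", "kwargs": {
  "rows": "0 0 0 0 0 0;0 0 0 0 0 0;0 0 0 0 0 0;0 0 0 0 0 0;0 0 0 0 0 0;0 0 0 0 0 0;0 0 0 0 0 0;0 0 0 0 0 0",
  "gripper": 1,
  "grip_force": 10
}}

```text
t: 4.23
position: [0.588, -0.1777, 0.0807]
tcp_rot: [0.0, 0.647, 0.762, 0.0]
contact_force: [0.1, 0.6, -0.4]
opening: 0.0117
gripper_force: 10.0
```

```bash
python3 - <<'E'
from plan import *
s=r.sense();print(s['t'],s['position'],s['contact_force'],s['opening'],inv(p,s['position']))
E
```

```text
4.2333 [ 0.58795491 -0.17768533  0.0807468 ] [ 0.13556613  0.62055033 -0.38948617] 0.011664573720021675 [-0.04660538 -0.13668951  0.0807468 ]
```

The cap is gripped at an opening of 11.7 mm, at x −46.6 mm as measured. I'll slide it 60 mm.

Emit:
{"fn": "move_arm", "kwargs": {
  "rows": "0 0.1 0 0 0 0;0 0.2 0 0 0 0;0 0.3 0 0 0 0;0 0.4 0 0 0 0;0 0.5 0 0 0 0;0 0.6 0 0 0 0;0 0.6 0 0 0 0;0 0.6 0 0 0 0;0 0.6 0 0 0 0"
}}

```text
t: 4.98
position: [0.648, -0.1677, 0.0808]
tcp_rot: [0.001, 0.647, 0.762, 0.001]
contact_force: [1.4, 1.2, 0.5]
opening: 0.012
gripper_force: 10.0
```

```bash
python3 - <<'E'
from plan import *
s=r.sense();print(s['t'],s['position'],s['contact_force'],s['opening'],inv(p,s['position']))
E
```

```text
4.9833 [ 0.64802543 -0.16773343  0.08075664] [1.37984399 1.17840954 0.45624744] 0.01198816088428768 [ 0.01428388 -0.13661548  0.08075664]
```

Now I'll release, rise, back off towards the bar and check.

Emit:
{"fn": "move_arm", "kwargs": {
  "rows": "0 0 0 0 0 0;0 0 0 0 0 0;0 0 0 0 0 0;0 0 0 0 0 0",
  "gripper": -0.1
}}

```text
t: 5.32
position: [0.6465, -0.1681, 0.0807]
tcp_rot: [-0.0, 0.647, 0.762, -0.0]
contact_force: [-0.2, -0.8, 0.3]
opening: 0.0357
gripper_force: 0.0
```

Emit:
{"fn": "move_arm", "kwargs": {
  "rows": "0 0 -0.3 0 0 0;0 0 -0.6 0 0 0;0 0 -1 0 0 0;0 0 -1 0 0 0"
}}

```text
t: 5.65
position: [0.6507, -0.1692, 0.1894]
tcp_rot: [0.007, 0.647, 0.762, 0.003]
contact_force: [2.1, -0.2, 1.5]
opening: 0.0501
gripper_force: 0.0
```

Emit:
{"fn": "move_arm", "kwargs": {
  "rows": "0.4 -1 0 0 0 0;0.8 -1 0 0 0 0;0.8 -1 0 0 0 0;0.8 -1 0 0 0 0"
}}

```text
t: 5.98
position: [0.5283, -0.1021, 0.1799]
tcp_rot: [-0.004, 0.647, 0.763, -0.001]
contact_force: [-0.5, 0.3, 0.5]
opening: 0.05
gripper_force: 0.0
```

```bash
python3 - <<'E'
from plan import *
s=r.sense();print(s['t'],s['position'],inv(p,s['position']),delta((-131,2,180)))
c=r.get_calibration('wrist');w,_=r.snapshot('wrist');t,_=r.snapshot('top');S,_=r.snapshot('side')
print(proj(c,[W(p,(14,-138,77.5)),W(p,(14,-170,59.5)),W(p,(-131,0,100))]))
big=lambda a,x0,y0,x1,y1,k:cv2.resize(a[y0:y1,x0:x1,::-1],None,fx=k,fy=k,interpolation=cv2.INTER_CUBIC)
a=big(t,270,140,320,210,8);b=big(S,245,205,312,245,8)
im=np.zeros((600,800,3),np.uint8);im[:560,:400]=a;im[:320,400-0:][:,:400]=b[:, :400];cv2.imwrite('pics/c2.png',im)
E
```

```text
5.9833 [ 0.52826151 -0.1020974   0.17993258] [-0.09324428 -0.05241821  0.17993258] (array([ 0.54451782, -0.37704928,  0.00427137]), array([-0.00343074, -0.00195992,  0.00043413]))
[[360.9432494  274.82299425]
 [352.46594535 290.66408129]
 [212.65289553 143.03069532]]
```

View pics/c2.png

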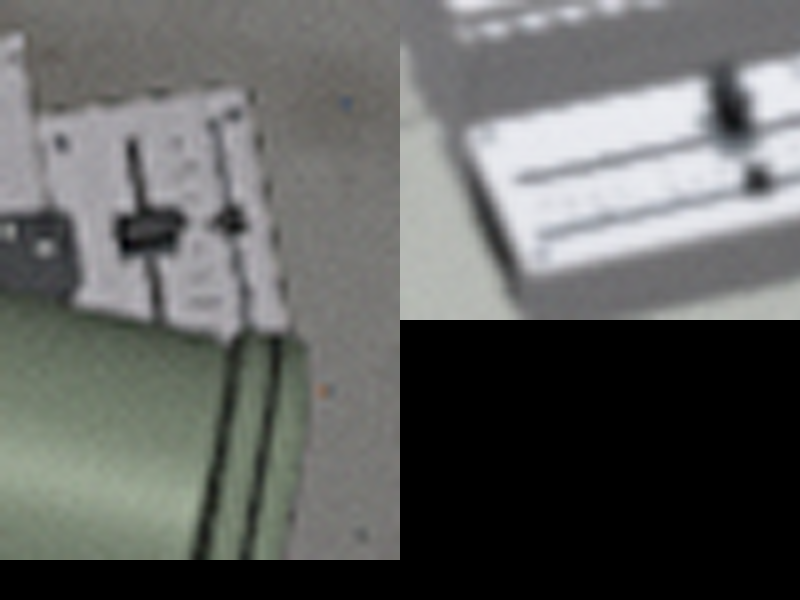

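In the top crop the cap is at (149,232) and the clip at (231,221), so they look level. In the side crop the cap top is at (722,70) and the clip top at (756,174). I'll compute the offset from these.

```bash
python3 - <<'E'
from plan import *
g=lambda x,y,x0,y0:((x+.5)/8-.5+x0,(y+.5)/8-.5+y0)
print('top',inv(p,atz(ct,g(149,232,270,140),.0775)),inv(p,atz(ct,g(231,221,270,140),.0595)))
print('side',inv(p,atz(cs,g(322,71,245,205),.0775)),inv(p,atz(cs,g(356,173,245,205),.0595)))
E
```

```text
top [ 0.01151407 -0.13590038  0.0775    ] [ 0.0130592  -0.16861744  0.0595    ]
side [ 0.01310193 -0.12919315  0.0775    ] [ 0.01258157 -0.16782397  0.0595    ]
```

The slide is level within about 1.5 mm. Now the bar.

Emit:
{"fn": "move_arm", "kwargs": {
  "rows": "0.3 -0.38 0 0 0 0;0.55 -0.38 0 0 0 0;0.55 -0.38 0 0 0 0;0.55 -0.38 0 0 0 0;0.55 -0.38 0 0 0 0"
}}

```text
t: 6.55
position: [0.491, -0.058, 0.1811]
tcp_rot: [0.001, 0.647, 0.762, 0.0]
contact_force: [0.1, 0.7, 0.4]
opening: 0.0502
gripper_force: 0.0
```

```bash
python3 - <<'E'
from plan import *
s=r.sense();print(s['t'],s['position'],inv(p,s['position']),delta((-131,2,100)))
c=r.get_calibration('wrist');w,d=r.snapshot('wrist');cv2.imwrite('pics/w3.png',w[:,:,::-1])
print(proj(c,[W(p,(-131,0,100)),W(p,(-131,42,100)),W(p,(-131,-42,100)),W(p,(-82,0,107))]))
E
```

```text
6.55 [ 0.49098417 -0.0580064   0.18108857] [-0.12287427 -0.0028634   0.18108857] (array([ 0.04957356, -0.08304441,  0.81064767]), array([1.05438722e-03, 5.50086081e-04, 3.20267218e-05]))
[[247.8970005  199.15636316]
 [247.45114715 151.558995  ]
 [248.30222452 242.41632059]
 [304.7259521  201.68017061]]
```

View pics/w3.png

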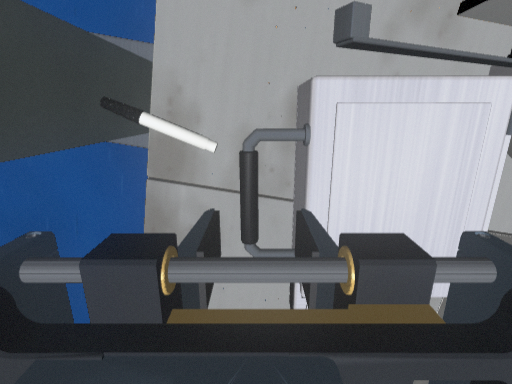

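The sleeve shows at u≈249.5, v 151–243, against a prediction of (248, 151–242), so the pose is good. I'll go down over the bar and grip.

Emit:
{"fn": "move_arm", "kwargs": {
  "rows": "0.05 -0.07 0 0 0 0;0.05 -0.07 0.2 0 0 0;0.05 -0.07 0.5 0 0 0;0.05 -0.07 0.8 0 0 0;0.05 -0.07 0.8 0 0 0;0.05 -0.07 0.8 0 0 0"
}}

```text
t: 7.1
position: [0.4805, -0.0536, 0.1]
tcp_rot: [-0.001, 0.647, 0.762, -0.001]
contact_force: [0.5, 0.4, 0.0]
opening: 0.0501
gripper_force: 0.0
```

Emit:
{"fn": "move_arm", "kwargs": {
  "rows": "0 0 0 0 0 0;0 0 0 0 0 0;0 0 0 0 0 0;0 0 0 0 0 0;0 0 0 0 0 0;0 0 0 0 0 0;0 0 0 0 0 0;0 0 0 0 0 0",
  "gripper": 1,
  "grip_force": 30
}}

```text
t: 7.77
position: [0.4826, -0.0533, 0.1013]
tcp_rot: [0.001, 0.647, 0.762, 0.001]
contact_force: [3.8, 1.0, 1.4]
opening: 0.0155
gripper_force: 30.0
```

```bash
python3 - <<'E'
from plan import *
s=r.sense();print(s['t'],s['contact_force'],s['opening']);b=inv(p,s['position'])*1e3;print(b)
Rc=M(s['tcp_rot'])
# rotate current pose about hinge
h=W(p,(84,0,100));ax=R.from_euler('z',p[2]).apply([0,1,0])
for th in(.1,.2,.3,.4,.445):
    Q=R.from_rotvec(ax*th);print(th,(Rc.inv().apply(h+Q.apply(s['position']-h)-s['position'])/.1).round(3),((Rc.inv()*Q*Rc).as_rotvec()/np.radians(120)).round(3))
E
```

```text
7.7667 [3.75972683 0.95310628 1.43782706] 0.015489128161930842
[-130.40130072    3.14595808  101.34208464]
0.1 [-0.     0.013 -0.214] [ 0.048 -0.    -0.   ]
0.2 [-0.     0.047 -0.426] [ 0.095 -0.    -0.   ]
0.3 [-0.     0.102 -0.633] [ 0.143 -0.    -0.   ]
0.4 [-0.     0.177 -0.833] [ 0.191 -0.    -0.   ]
0.445 [-0.     0.218 -0.921] [ 0.212 -0.    -0.   ]
```

The bar is gripped at 15.5 mm. Now I lift along the arc, turning with the lid.

Emit:
{"fn": "move_arm", "kwargs": {
  "rows": "0 0.003 -0.107 0.024 0 0;0 0.013 -0.214 0.048 0 0;0 0.027 -0.32 0.072 0 0;0 0.047 -0.426 0.095 0 0;0 0.072 -0.53 0.119 0 0;0 0.102 -0.633 0.143 0 0;0 0.137 -0.735 0.167 0 0;0 0.177 -0.833 0.191 0 0;0 0.218 -0.921 0.212 0 0;0 0.218 -0.921 0.212 0 0;0 0.218 -0.921 0.212 0 0;0 0.218 -0.921 0.212 0 0"
}}

```text
t: 8.77
position: [0.5028, -0.0499, 0.1917]
tcp_rot: [-0.142, 0.631, 0.744, -0.167]
contact_force: [3.6, -0.8, -5.1]
opening: 0.0151
gripper_force: 30.0
```

```bash
python3 - <<'E'
from plan import *
s=r.sense();print(s['t'],s['contact_force'],s['opening'],s['gripper_force']);b=inv(p,s['position'])*1e3;print(b,np.arctan2(b[2]-100,84-b[0]),np.hypot(b[2]-100,84-b[0]))
t,d=r.snapshot('top');S,ds=r.snapshot('side')
# lid plane from top depth
for x,y in((.5,.08),(.3,.08),(.5,-.08),(.3,-.08)): pass
big=lambda a,x0,y0,x1,y1,k:cv2.resize(a[y0:y1,x0:x1,::-1],None,fx=k,fy=k,interpolation=cv2.INTER_CUBIC)
cv2.imwrite('pics/l4.png',big(S,215,125,315,200,8))
v,u=np.mgrid[140:215,200:285];pt=np.array([inv(p,atd(ct,(b,a),d[a,b])) for a,b in zip(v.ravel(),u.ravel()) if d[a,b]>0])
m=(abs(pt[:,1])<.09)&(pt[:,0]<.07)&(pt[:,2]>.1);q=pt[m]
for _ in range(6):
    k=np.polyfit(q[:,0],q[:,2],1);e=abs(np.polyval(k,q[:,0])-q[:,2]);q=q[e<max(.006,np.median(e)*1.5)]
print('lid slope',len(q),-np.arctan(k[0]),np.polyval(k,.084))
E
```

```text
8.7667 [ 3.64961397 -0.83262868 -5.13556885] 0.015053170714826225 30.000621378421783
[-109.88135952    3.22620179  191.74229656] 0.44196871667381293 214.4915628788002
lid slope 1172 0.5459394094275141 0.46574604599679764
```

View pics/l4.png

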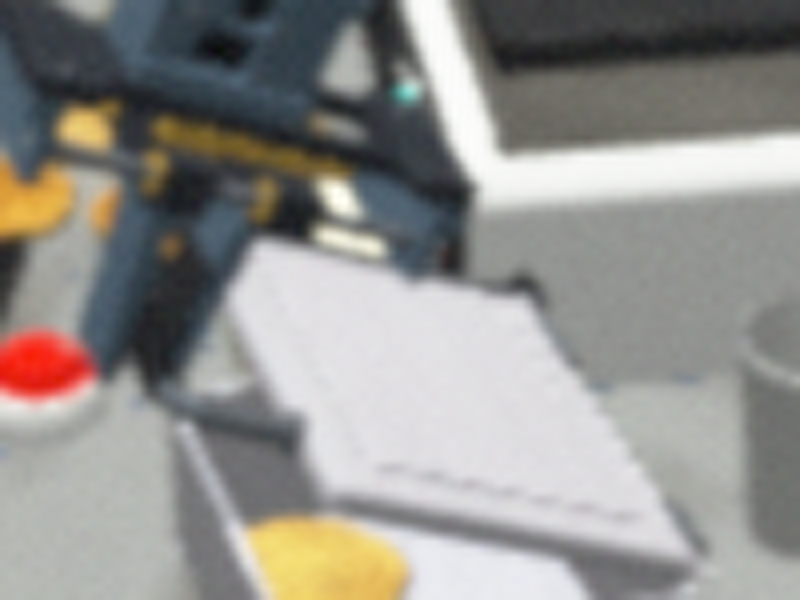

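The lid is up and held with the fingers round the bar. The top depth fit is spoiled by the gripper, so I'll check the lid's slope with side depth on the clear lid face.

```bash
python3 - <<'E'
from plan import *
S,ds=r.snapshot('side')
def slope(D,poly):
    m=np.zeros((384,512),np.uint8);cv2.fillPoly(m,[np.array(poly)],1)
    q=np.array([inv(p,atd(cs,(b,a),D[a,b])) for a,b in np.argwhere(m) if D[a,b]>0])
    A=np.c_[q[:,:2],np.ones(len(q))];k=np.linalg.lstsq(A,q[:,2],rcond=None)[0]
    e=A@k-q[:,2];print(len(q),-np.arctan(k[0]),k[1],e.std(),k@[.084,0,1])
g=lambda x,y:(215+x//8,125+y//8)
slope(ds,[g(280,270),g(500,310),g(620,500),g(370,450)])
h=lambda x,y:(215+x//6,155+y//6)
slope(np.load('side0.npz')['d'],[h(160,110),h(370,80),h(480,210),h(250,270)])
s=r.sense();print(s['t'],s['position'],s['contact_force'],s['dq'].round(3))
E
```

```text
660 0.4317194950145656 0.00027522567111742946 0.0009617879340718777 0.11189875002233486
1090 -0.0030549576590807935 0.0007102277519601963 0.001418045925288965 0.11021864150112169
8.9167 [ 0.50306536 -0.04986894  0.1923402 ] [ 3.30281622 -0.31387051 -5.10926257] [ 0.002 -0.002 -0.009  0.003  0.008  0.002]
```

Lid at about 0.435–0.44 rad, set arm at about 0.445, and everything is steady, so I hand it in.

```bash
python3 -c "
from station import r
print(r.finish_job())"
```

```text
the job is handed in; nothing more can be done
None
```

I handed in the job at about 9 s of the 48 s allowed; no verdict came back. By my measurements the vent slide was within about 1.5 mm of level with the clip, and the lid was held steady by its bar at about 0.44 rad, within about 0.02 rad of the set arm.

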